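# Canister out from under the sliding door

## Task

Slide the clear door of the rack's lowest tier all the way to its stop over the square glass jar, so that the steel canister beside the jar is free, then lift the canister out by its handle and set it down upright and gently on the round cork mat, wholly on the mat. Leave the door over the jar, and do not shift or knock over the jars and the other things standing about.

Things in the scene. Friction and masses are not known exactly. Their poses are not given: they have to be found in the camera images.
- rack: Teak rack fixed on the counter, three tiers stepped like stairs, 440 mm long along its y. Origin on the counter under the middle of the lowest tier; x runs from the robot's side towards the higher tiers, z up. Second tier: board at x 83 to 173 mm, top 100 mm high; third: x 177 to 267 mm, 170 mm high; jars 84 mm tall stand on both. The lowest tier is told under low_tier.
- low_tier (a point): Middle of the lowest tier's floor, 20 mm above the counter. Rails along y above its front and back edges carry the door: 124 mm clear between them, 148 mm over their outsides, tops 145 mm above the counter. Lip in front 45 mm high; end posts beyond y = -200 and 200 mm, 145 mm high. Two places, near y = 105 and y = -105 mm: one holds the canister, the other a glass jar, either way round.
- door (a joint): Clear acrylic door: level panel 122 x 210 mm (along y), 132 to 137 mm above the counter, covering half of the lowest tier from above; slides along the rack's y. Value in m: 0 = at the stop at the -y end (over that place), 0.19 = at the stop at the +y end; its middle is at rack y = value - 0.095 m. It starts in between. About 1.5 N moves it; it stays where left.
- door_grip (a point): The middle of the door's bamboo pull, an upright bar standing on the middle of the panel: 60 mm along the rack's x, 14 mm along its y, from 137 to 173 mm above the counter; the point is 155 mm above the counter.
- canister: Round steel canister, lid fixed shut, 80 mm across (83 at the lid), lid top at 66 mm. Over it a stiff upright handle, 105 mm high in all: a wire hoop with uprights at x = -40 and 40 mm carrying a straight bamboo grip along the canister's own x. Origin: middle of the underside, z up. 0.3 to 0.65 kg. In the rack its top is 7 mm below the door.
- canister_grip (a point): The middle of the canister's bamboo handle grip, a bar 56 mm long along the canister's x and 14 x 14 mm thick, 98 mm above the canister's underside; 25 mm of free room between it and the lid.
- bay_jar: The square glass jar with bamboo lid that shares the lowest tier with the canister: 68 x 68 mm, 84 mm high. Origin: middle of the underside. It must stay where it is.
- mat: The round cork mat fixed on the counter to the right of the rack, 150 mm across, 8 mm thick. Origin: middle of its underside, on the counter.
- jar1: Bystander: a square glass jar like the one in the lowest tier (68 x 68 x 84 mm) on the second tier. Origin: middle of the underside.
- jar2: Bystander: a square glass jar like the one in the lowest tier (68 x 68 x 84 mm) on the second tier. Origin: middle of the underside.
- jar3: Bystander: a square glass jar like the one in the lowest tier (68 x 68 x 84 mm) on the third tier. Origin: middle of the underside.
- jar4: Bystander: a square glass jar like the one in the lowest tier (68 x 68 x 84 mm) on the third tier. Origin: middle of the underside.
- jar5: Bystander: a square glass jar like the one in the lowest tier (68 x 68 x 84 mm) on the third tier. Origin: middle of the underside.
- spoon_set: Bystander: three steel measuring spoons clipped together, about 150 mm long, lying flat along the second tier between its two jars. Origin: under its middle.
- mill: Bystander: a wooden pepper mill, 60 mm across, 155 mm high, on the counter near the mat. Origin: middle of the underside.
- oil: Bystander: a glass bottle, 64 mm across, 200 mm high, on the counter near the mat. Origin: middle of the underside.
- mug: Bystander: a white mug, 80 mm across, 90 mm high, with a handle at its side, on the counter between robot and mat. Origin: middle of the underside.

How it is judged:
By the outcome, as a careful person would: the job done as asked, in the order asked, and still so for the second after the job is handed in, with the robot touching nothing.
It also fails if it takes over 54 s, if anything falls off the work surface, if the arm or the gripper's body presses on something with over 40 N, if the wrist force passes 120 N, or if a joint passes its speed limit or range.

## Robot

A 6-joint arm with a two-finger parallel gripper is mounted at the origin on the work surface. World frame = base frame: x ahead of the robot, y to its left, z up, the work surface at z = 0. Lengths are in m, angles in rad, forces in N, time in s.
With the tool pointing down it reaches from about 0.3 to 0.775 m from the base axis. Payload 14.6 kg.
Tool frame: the origin (TCP) lies on the front face of the gripper's body, between the roots of the fingers; the fingertips stand 97 mm ahead of it and the grasp point (between the pads) lies 78 mm ahead of it; z points along the fingers, y is the direction in which the jaws open and shut (so a half turn about z gives the same grasp; the last joint's range is limited). The gripper opens to 94 mm and grips with 3 to 60 N. Pads are 16 mm wide; open, the fingers measure 119 mm over their backs; the gripper's body (75 mm by 177 mm) begins 78 mm behind the grasp point.
Start: joints at [1.216, 0.3, 1.521, -0, 1.321, -0.067], TCP at [0.156, 0.527, 0.303] pointing down, gripper open.
Joint ranges: [-3.03, 3.03], [-0.79, 2.21], [0.23, 2.52], [-1.04, 4.18], [0, 3.07], [-2.55, 2.55]. Speed limits (rad/s): [2.22, 2.22, 2.57, 3.14, 3.14, 3.14].

## Interface

Orientations are given as [roll, pitch, yaw] about the fixed x, y, z axes, in that order (R = Rz(yaw) Ry(pitch) Rx(roll)).
In Python, from station import ctrl gives the robot as it stands. The module is installed in compiled form; this text tells all that it offers.
- The arm moves only by the shell command python3 -m pendant 'ROWS' [FORCE]. ROWS is JSON, a list of rows, each an object of numbers: "rx", "ry", "rz": the turn, a rotation vector about the tool's x, y, z each as a share of 4 degrees, from -1 to 1; "tx", "ty", "tz": the shift along the tool's x, y, z each as a share of 0.04 m, from -1 to 1; "grip": the gripper command: -1 is fully open, 1 is shut, values between are in proportion. A call has 1 to 8 rows; each row shifts and turns the pose as measured when the row begins, along the tool's axes as they then stand; what a row does not reach is not made up. A row lasts 1/12 s, in which the tool goes at most 41.7 mm and 7.16 degrees, less where a joint would pass 70% of its speed; a pose out of reach is approached as far as the arm can. A call with a number of a shift or a turn outside -1 to 1 is refused whole. A call with a gripper value outside its range is refused whole. The fingers move at their own pace and stop on an object; FORCE is the grip in N (left out, the last holds). Time passes only in rows, so rows that do not move let the fingers close. It gives the time, the measured TCP pose, the force and the opening at its end, in the units of the state.
- ctrl.get_obs(): the state, without advancing time (a new reading comes with each control period).
- ctrl.camera(name): name is "scene" or "top" or "wrist"; returns a dict with "pixels" (420x560x3 uint8, blue, green, red), "fx", "fy", "cx", "cy" (pixels), "k1" (the pictures are not rectified: a ray, as slopes to the right and down, at radius r is drawn at 1 + k1 r^2 times it, then the intrinsics apply), "world_from_camera" (4x4, takes a point from camera to world coordinates). Camera axes: x right, y up, looking along -z (the intrinsics and any distortion apply to the point x, -y, -z); pixel columns grow to the right and rows downward; lengths in m; the calibration is good to about 2 mm. A picture is of the moment at which its call begins. There is no depth.
- ctrl.hand_in(): hands the job in, once; it reports no verdict.
The state is a dict: "time_s": time; "qpos": joint angles; "joint_vel": joint speeds; "tau": joint torques, N m; "ee_pos": TCP position; "eef_rot": TCP orientation; "force": force on the tool from outside, world axes, zero at the start; "moment": the same for the moment, N m; "grip_width": finger opening in m.
Only numpy, scipy, OpenCV 4.12 (cv2) and the standard library are available. Lean on these libraries where they do the work, as an engineer would, in place of code of your own. Each camera call takes 0.05 s, during which the arm holds its last target.

## Working session

There is one attempt and no reset: what is moved stays moved. The work goes in short steps, Python scripts to look and compute and a shell command to move; the robot and the scene stay as the last step left them, time stands still between calls to the robot, and variables do not carry over. Pictures are saved under pics/ and viewed, and the job is handed in when it is done.

```bash
mkdir -p pics; python3 - <<'E'
from station import ctrl
import cv2,numpy as np
o=ctrl.get_obs(); print(o)
for n in ["scene","top","wrist"]:
    c=ctrl.camera(n); cv2.imwrite(f"pics/{n}0.png",c["pixels"]); print(n,c["fx"],c["fy"],c["cx"],c["cy"],c["k1"]); print(np.round(c["world_from_camera"],4))
E
```

```text
{'time_s': 0.0, 'qpos': array([ 1.21642200e+00,  3.00476083e-01,  1.52157753e+00, -2.00443654e-05,
        1.32072579e+00, -6.65984910e-02]), 'joint_vel': array([ 0.00016417, -0.00104061,  0.00136574, -0.00178213, -0.00103456,
       -0.00074543]), 'tau': array([ 1.09687312e-04, -5.31815422e+01, -3.52723145e+01,  7.08407722e-02,
        2.44256324e-02, -9.28071904e-05]), 'ee_pos': array([0.15605287, 0.52723646, 0.30208504]), 'eef_rot': array([-3.14040724e+00, -5.96057709e-05,  2.85382175e+00]), 'force': array([ 0.46369252, -0.72263561,  0.99902474]), 'moment': array([-0.03648208,  0.02986685,  0.0476627 ]), 'grip_width': 0.09414676298883816}
scene 451.2627629946745 451.2627629946745 284.51682112036536 197.24280060551465 -0.0930176063207515
[[ 0.8695  0.4053 -0.2823  0.2776]
 [-0.4938  0.7013 -0.5142 -0.5976]
 [-0.0104  0.5865  0.8099  0.9716]
 [ 0.      0.      0.      1.    ]]
top 424.5995494178834 424.5995494178834 279.5295665150202 208.63795827284733 0.007828490918289745
[[ 0.      0.9937 -0.1121  0.4819]
 [-0.9996 -0.003  -0.0272 -0.0581]
 [-0.0274  0.112   0.9933  1.0367]
 [ 0.      0.      0.      1.    ]]
wrist 341.5312619431851 341.5312619431851 279.74462821355615 213.6826833349732 -0.06457202966249699
[[ 2.829e-01 -9.192e-01 -2.741e-01  7.650e-02]
 [ 9.591e-01  2.712e-01  8.060e-02  5.524e-01]
 [ 3.000e-04 -2.857e-01  9.583e-01  3.832e-01]
 [ 0.000e+00  0.000e+00  0.000e+00  1.000e+00]]
```

View pics/scene0.png

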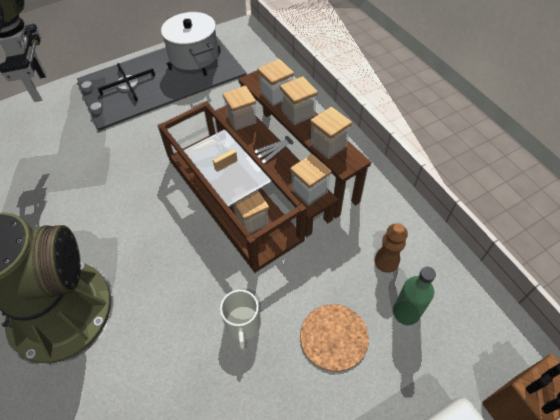

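View pics/top0.png

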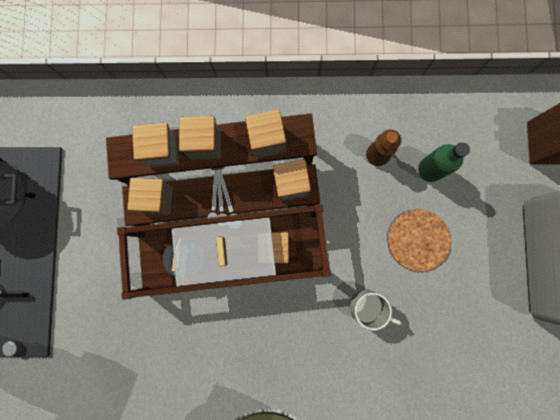

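View pics/wrist0.png

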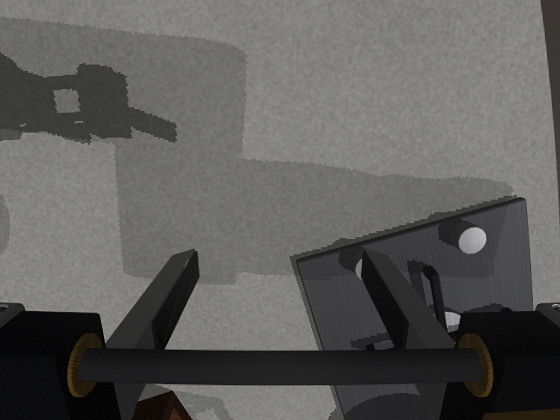

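The canister sits at the +y end (left in the top view, handle near pixel 178,255). The bay jar is at the -y end (near 273,248), and the pull is at about 221,251. So the door has to go towards -y. I'll enlarge the rack and the mat.

```bash
python3 - <<'E'
import cv2
t=cv2.imread("pics/top0.png")
cv2.imwrite("pics/top0_rack.png",cv2.resize(t[195:305,110:340],None,fx=3.4,fy=3.4,interpolation=cv2.INTER_CUBIC))
cv2.imwrite("pics/top0_mat.png",cv2.resize(t[120:340,340:480],None,fx=2.7,fy=2.7,interpolation=cv2.INTER_CUBIC))
s=cv2.imread("pics/scene0.png")
cv2.imwrite("pics/scene0_rack.png",cv2.resize(s[95:275,150:350],None,fx=3.3,fy=3.3,interpolation=cv2.INTER_CUBIC))
E
```

```text
(no output)
```

View pics/top0_rack.png

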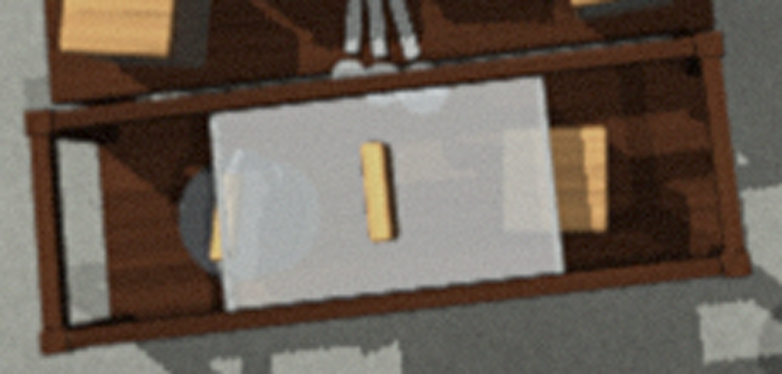

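View pics/top0_mat.png

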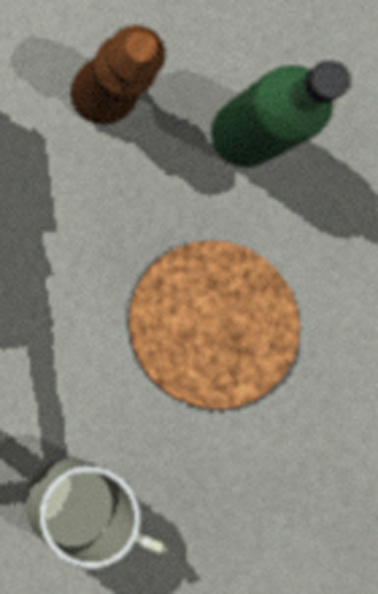

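View pics/scene0_rack.png

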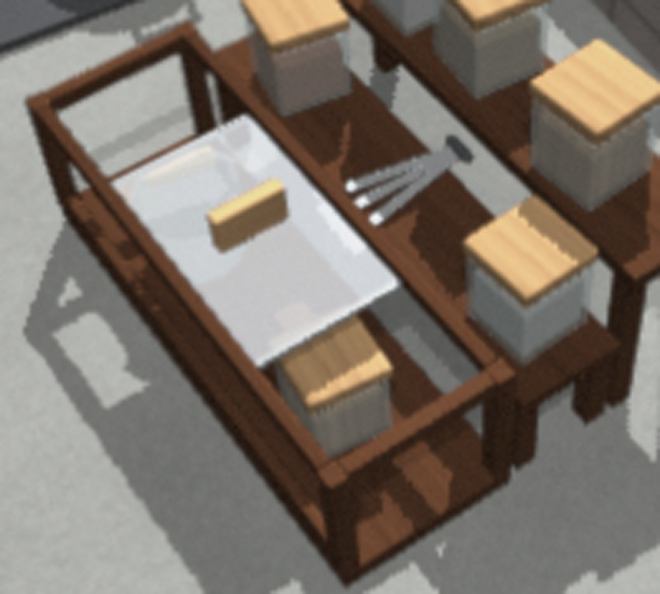

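```bash
cat > h.py <<'E'
import numpy as np, cv2
from station import ctrl
def ray(c,u,v):
    K=np.array([[c["fx"],0,c["cx"]],[0,c["fy"],c["cy"]],[0,0,1.]])
    p=cv2.undistortPoints(np.array([[[u,v]]],float),K,np.array([c["k1"],0,0,0,0.]))[0,0]
    T=c["world_from_camera"]; return T[:3,3],T[:3,:3]@np.array([p[0],-p[1],-1])
def at(c,u,v,z):
    o,d=ray(c,u,v); return o+d*(z-o[2])/d[2]
def proj(c,P):
    P=np.atleast_2d(P); T=np.linalg.inv(c["world_from_camera"]); q=P@T[:3,:3].T+T[:3,3]
    x=q[:,0]/-q[:,2]; y=-q[:,1]/-q[:,2]; f=1+c["k1"]*(x*x+y*y)
    return np.c_[c["fx"]*x*f+c["cx"],c["fy"]*y*f+c["cy"]]
E
python3 - <<'E'
from h import *
c=ctrl.camera("top")
f=lambda x,y,z:at(c,110+x/3.4,195+y/3.4,z)[:2]
g=lambda x,y,z:at(c,340+x/2.7,120+y/2.7,z)[:2]
R=np.array([f(*p,.145) for p in[(25,113),(42,353),(722,33),(750,277)]]); print("rack",R.round(4))
m=R.mean(0); d=(R[0]-R[2])+(R[1]-R[3]); yaw=np.arctan2(-d[0],d[1]); print(m,yaw,np.linalg.norm(d)/2)
D=np.array([f(*p,.137) for p in[(210,115),(228,312),(543,77),(565,272)]]); dm=D.mean(0);d=(D[0]-D[2])+(D[1]-D[3]); print("door",dm,np.arctan2(-d[0],d[1]),np.linalg.norm(d)/2)
P=np.array([f(*p,.173) for p in[(362,143),(383,141),(397,238),(374,241)]]); print("pull",P.mean(0))
C,S=np.cos(yaw),np.sin(yaw);Rm=np.array([[C,-S],[S,C]])
print("in rack",(dm-m)@Rm,(P.mean(0)-m)@Rm)
G=np.array([f(*p,.125) for p in[(230,168),(240,168),(222,260),(211,260)]]);gm=G.mean(0);e=G[0]+G[1]-G[2]-G[3];print("grip",gm,np.arctan2(e[1],e[0]),np.linalg.norm(e)/2,(gm-m)@Rm)
L=f(250,218,.086);print("lid",L,(L-m)@Rm)
J=f(555,180,.104);print("jar",J,(J-m)@Rm)
for n,a in dict(mat=(214,325,.008),millt=(141,46,.155),oilt=(329,80,.2),mug=(90,516,.09)).items(): print(n,g(*a))
s=ctrl.camera("scene")
print("mat scene",at(s,334.5,337,.008))
f=lambda x,y,z:at(s,150+x/3.3,95+y/3.3,z)[:2]
R=np.array([f(*p,.145) for p in[(192,27),(28,103),(512,370),(330,485)]]); print("rack scene",R.round(4),R.mean(0))
P=np.array([f(*p,.173) for p in[(208,213),(283,181),(288,190),(212,222)]]); print("pull scene",P.mean(0))
E
```

```text
rack [[ 0.5417  0.3108]
 [ 0.3945  0.2938]
 [ 0.5906 -0.124 ]
 [ 0.4409 -0.1393]]
[0.49189182 0.08532733] 0.10936603967107882 0.4366294884400531
door [0.49175473 0.0850128 ] 0.11455710828412455 0.21025741379774657
pull [0.49295406 0.08365395]
in rack [-0.0001706  -0.00029768] [ 0.00087325 -0.00177932]
grip [0.47900274 0.18838627] -0.17408233025561237 0.0585711560666619 [-0.00156338  0.10385004]
lid [0.47615568 0.18282263] [-0.0050007   0.09863038]
jar [ 0.50055203 -0.01871627] [-0.0027477  -0.10436724]
mat [ 0.52042683 -0.36465516]
millt [ 0.73292068 -0.27217734]
oilt [ 0.69323538 -0.39778122]
mug [ 0.36422548 -0.23580571]
mat scene [ 0.52247897 -0.36560868  0.008     ]
rack scene [[ 0.5422  0.3019]
 [ 0.3951  0.2883]
 [ 0.5921 -0.1194]
 [ 0.4448 -0.1379]] [0.49354037 0.08323715]
pull scene [0.49422402 0.08324324]
```

The rack's middle is at about (0.493, 0.084) with yaw 0.11. The door is mid-travel at about 0.094. The top and scene cameras agree within 2 mm. First I turn and translate towards a point above the pull.

```bash
cat >> h.py <<'E'
from scipy.spatial.transform import Rotation as Ro
def need(x,y,z,yaw):
    o=ctrl.get_obs(); R=Ro.from_euler('xyz',o["eef_rot"]); T=Ro.from_euler('xyz',[np.pi,0,yaw])
    d=R.inv().apply(np.array([x,y,z])-o["ee_pos"])/.04; r=np.degrees((R.inv()*T).as_rotvec())/4
    print("t",o["time_s"],"pos",o["ee_pos"].round(4),"rpy",o["eef_rot"].round(3),"F",o["force"].round(1),"w",round(float(o["grip_width"]),4)); print("shift",d.round(2),"turn",r.round(2))
E
python3 -m pendant '[{"rz":-0.9,"tx":-0.8,"ty":-0.6},{"rz":-0.9,"tx":-0.8,"ty":-0.6},{"rz":-0.9,"tx":-0.8,"ty":-0.6},{"rz":-0.9,"tx":-0.8,"ty":-0.6},{"rz":-0.9,"tx":-0.8,"ty":-0.6},{"rz":-0.9,"tx":-0.8,"ty":-0.6},{}]'
python3 -c "
from h import *
need(.493,.084,.30,3.254)"
```

```text
t 0.25 pos [0.1561 0.5273 0.3024] rpy [-3.141 -0.     2.854] F [ 0.4  0.4 -0.2] w 0.0938
shift [-11.22  -8.24   0.06] turn [-0.01 -0.   -5.73]$[0]: bad value
```

The call was refused at row 0, so the rows probably need all their keys.

```bash
python3 -m pendant '[{"rx":0,"ry":0,"rz":-0.9,"tx":-0.8,"ty":-0.6,"tz":0,"grip":-1}]'
```

```text
time_s: 0.33
ee_pos: [0.178, 0.4974, 0.3019]
eef_rot: [-3.141, -0.001, 2.919]
force: [1.2, -1.0, 0.5]
grip_width: 0.0942
```

```bash
python3 -m pendant '[{"rx":0,"ry":0,"rz":-0.9,"tx":-0.8,"ty":-0.6,"tz":0,"grip":-1},{"rx":0,"ry":0,"rz":-0.9,"tx":-0.8,"ty":-0.6,"tz":0,"grip":-1},{"rx":0,"ry":0,"rz":-0.9,"tx":-0.8,"ty":-0.6,"tz":0,"grip":-1},{"rx":0,"ry":0,"rz":-0.9,"tx":-0.8,"ty":-0.6,"tz":0,"grip":-1},{"rx":0,"ry":0,"rz":-0.9,"tx":-0.8,"ty":-0.6,"tz":0,"grip":-1}]'
python3 -c "
from h import *
need(.493,.084,.30,3.254)"
```

```text
time_s: 0.75
ee_pos: [0.3278, 0.358, 0.3012]
eef_rot: [-3.141, -0.001, -3.028]
force: [0.3, 1.1, -0.0]
grip_width: 0.0939
t 0.75 pos [0.3278 0.358  0.3012] rpy [-3.141e+00 -1.000e-03 -3.028e+00] F [ 0.3  1.1 -0. ] w 0.0939
shift [-3.33 -7.27  0.03] turn [-0.01 -0.02  0.02]
```

```bash
python3 -m pendant '[{"rx":0,"ry":0,"rz":0,"tx":-0.4,"ty":-0.9,"tz":0,"grip":-1},{"rx":0,"ry":0,"rz":0,"tx":-0.4,"ty":-0.9,"tz":0,"grip":-1},{"rx":0,"ry":0,"rz":0,"tx":-0.4,"ty":-0.9,"tz":0,"grip":-1},{"rx":0,"ry":0,"rz":0,"tx":-0.4,"ty":-0.9,"tz":0,"grip":-1},{"rx":0,"ry":0,"rz":0,"tx":-0.4,"ty":-0.9,"tz":0,"grip":-1},{"rx":0,"ry":0,"rz":0,"tx":-0.4,"ty":-0.9,"tz":0,"grip":-1},{"rx":0,"ry":0,"rz":0,"tx":-0.4,"ty":-0.9,"tz":0,"grip":-1},{"rx":0,"ry":0,"rz":0,"tx":-0.4,"ty":-0.9,"tz":0,"grip":-1}]'
python3 - <<'E'
from h import *
need(.493,.084,.30,3.254)
c=ctrl.camera("wrist"); cv2.imwrite("pics/w1.png",c["pixels"])
E
```

```text
time_s: 1.42
ee_pos: [0.4955, 0.0727, 0.3017]
eef_rot: [-3.141, 0.0, -3.022]
force: [0.8, -0.2, -0.5]
grip_width: 0.0941
t 1.4167 pos [0.4955 0.0727 0.3017] rpy [-3.141  0.    -3.022] F [ 0.8 -0.2 -0.5] w 0.0941
shift [0.03 0.29 0.04] turn [-0.    0.01  0.1 ]
```

View pics/w1.png

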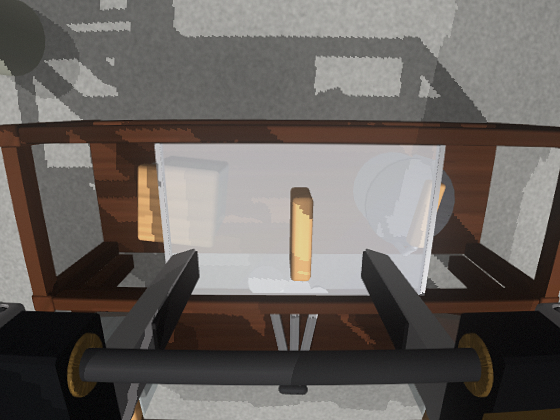

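The wrist view shows the pull at columns 291–312, slightly right of the finger middle (about 280). That matches the 11 mm still to go. I correct, descend and grip.

```bash
python3 -m pendant '[{"rx":0,"ry":0,"rz":0.1,"tx":0,"ty":0.3,"tz":0,"grip":-1},{"rx":0,"ry":0,"rz":0,"tx":0,"ty":0,"tz":0.5,"grip":-1},{"rx":0,"ry":0,"rz":0,"tx":0,"ty":0,"tz":0.5,"grip":-1},{"rx":0,"ry":0,"rz":0,"tx":0,"ty":0,"tz":0.5,"grip":-1},{"rx":0,"ry":0,"rz":0,"tx":0,"ty":0,"tz":0,"grip":-1}]' 15
python3 -c "
from h import *
need(.493,.084,.241,3.254)"
```

```text
time_s: 1.88
ee_pos: [0.4977, 0.0786, 0.2398]
eef_rot: [-3.14, 0.003, -3.041]
force: [0.0, -0.3, -0.8]
grip_width: 0.0941
t 1.8833 pos [0.4977 0.0786 0.2398] rpy [-3.140e+00  3.000e-03 -3.041e+00] F [ 0.  -0.3 -0.8] w 0.0941
shift [ 0.1   0.15 -0.03] turn [-0.02  0.04 -0.16]
```

```bash
python3 -m pendant '[{"rx":0,"ry":0,"rz":-0.1,"tx":0.1,"ty":0.2,"tz":-0.05,"grip":-0.3},{"rx":0,"ry":0,"rz":0,"tx":0,"ty":0,"tz":0,"grip":0.5},{"rx":0,"ry":0,"rz":0,"tx":0,"ty":0,"tz":0,"grip":1},{"rx":0,"ry":0,"rz":0,"tx":0,"ty":0,"tz":0,"grip":1},{"rx":0,"ry":0,"rz":0,"tx":0,"ty":0,"tz":0,"grip":1},{"rx":0,"ry":0,"rz":0,"tx":0,"ty":0,"tz":0,"grip":1}]' 15
python3 - <<'E'
from h import *
need(.5036,-.0104,.241,3.254)
c=ctrl.camera("top"); cv2.imwrite("pics/t2.png",cv2.resize(c["pixels"][180:310,110:340],None,fx=3.4,fy=3.4))
E
```

```text
time_s: 2.38
ee_pos: [0.4925, 0.0899, 0.2465]
eef_rot: [-3.14, 0.007, -3.03]
force: [-0.1, -0.9, 1.2]
grip_width: 0.0575
t 2.3833 pos [0.4925 0.0899 0.2465] rpy [-3.14   0.007 -3.03 ] F [-0.1 -0.9  1.2] w 0.0575
shift [ 0.01 -2.52  0.14] turn [-0.02  0.1  -0.01]
```

View pics/t2.png

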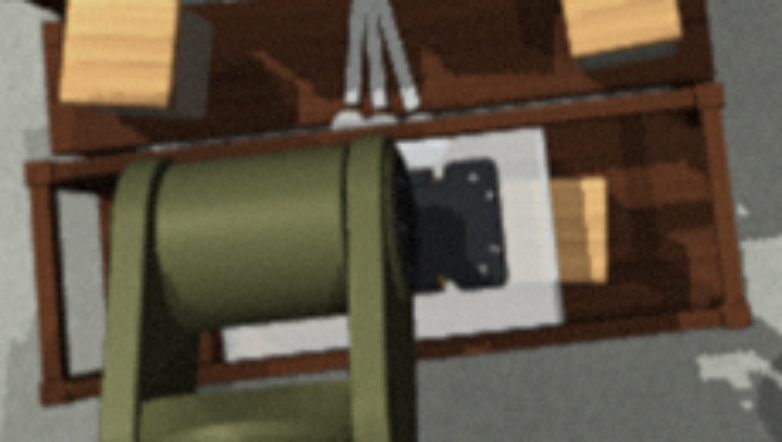

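The fingers are still closing. I let them finish.

```bash
python3 -m pendant '[{"rx":0,"ry":-0.1,"rz":0,"tx":0,"ty":-0.12,"tz":0.1,"grip":1},{"rx":0,"ry":0,"rz":0,"tx":0,"ty":0,"tz":0,"grip":1},{"rx":0,"ry":0,"rz":0,"tx":0,"ty":0,"tz":0,"grip":1},{"rx":0,"ry":0,"rz":0,"tx":0,"ty":0,"tz":0,"grip":1},{"rx":0,"ry":0,"rz":0,"tx":0,"ty":0,"tz":0,"grip":1},{"rx":0,"ry":0,"rz":0,"tx":0,"ty":0,"tz":0,"grip":1},{"rx":0,"ry":0,"rz":0,"tx":0,"ty":0,"tz":0,"grip":1},{"rx":0,"ry":0,"rz":0,"tx":0,"ty":0,"tz":0,"grip":1}]' 15
python3 - <<'E'
from h import *
need(.5036,-.0104,.241,3.254)
E
```

```text
time_s: 3.1
ee_pos: [0.4934, 0.084, 0.2423]
eef_rot: [-3.14, 0.015, -3.031]
force: [-0.4, 0.3, 1.6]
grip_width: 0.0138
t 3.1 pos [0.4934 0.084  0.2423] rpy [-3.14   0.015 -3.031] F [-0.4  0.3  1.6] w 0.0138
shift [ 0.01 -2.37  0.04] turn [-0.02  0.22 -0.02]
```

Gripped at 13.8 mm. Now I slide it.

```bash
python3 -m pendant '[{"rx":0,"ry":0.1,"rz":0,"tx":0,"ty":-0.2,"tz":0,"grip":1},{"rx":0,"ry":0.1,"rz":0,"tx":0,"ty":-0.4,"tz":0,"grip":1},{"rx":0,"ry":0,"rz":0,"tx":0,"ty":-0.4,"tz":0,"grip":1},{"rx":0,"ry":0,"rz":0,"tx":0,"ty":-0.4,"tz":0,"grip":1},{"rx":0,"ry":0,"rz":0,"tx":0,"ty":-0.4,"tz":0,"grip":1},{"rx":0,"ry":0,"rz":0,"tx":0,"ty":-0.2,"tz":0,"grip":1},{"rx":0,"ry":0,"rz":0,"tx":0,"ty":-0.1,"tz":0,"grip":1}]' 15
python3 - <<'E'
from h import *
need(.5036,-.0104,.241,3.254)
E
```

```text
time_s: 3.68
ee_pos: [0.5039, -0.0019, 0.2423]
eef_rot: [3.14, 0.003, -3.028]
force: [0.3, 2.1, 0.3]
grip_width: 0.0137
t 3.6833 pos [ 0.5039 -0.0019  0.2423] rpy [ 3.140e+00  3.000e-03 -3.028e+00] F [0.3 2.1 0.3] w 0.0137
shift [ 0.03 -0.21  0.03] turn [0.02 0.05 0.02]
```

```bash
python3 -m pendant '[{"rx":0,"ry":0,"rz":0,"tx":0,"ty":-0.12,"tz":0,"grip":1},{"rx":0,"ry":0,"rz":0,"tx":0,"ty":-0.12,"tz":0,"grip":1}]' 15
python3 -m pendant '[{"rx":0,"ry":0,"rz":0,"tx":0,"ty":-0.12,"tz":0,"grip":1},{"rx":0,"ry":0,"rz":0,"tx":0,"ty":-0.12,"tz":0,"grip":1}]' 15
```

```text
time_s: 3.85
ee_pos: [0.5048, -0.01, 0.2423]
eef_rot: [3.136, 0.003, -3.028]
force: [-1.6, 29.9, 2.6]
grip_width: 0.0179
time_s: 4.02
ee_pos: [0.5054, -0.0142, 0.2421]
eef_rot: [3.123, 0.002, -3.027]
force: [-2.2, 30.1, 3.8]
grip_width: 0.0241
```

The door reached its stop at TCP y ≈ -0.010, where the reaction rose to 30 N. I back off to relieve it, open and look.

```bash
python3 -m pendant '[{"rx":0,"ry":0,"rz":0,"tx":0,"ty":0.08,"tz":0,"grip":0.2},{"rx":0,"ry":0,"rz":0,"tx":0,"ty":0,"tz":0,"grip":0.1},{"rx":0,"ry":0,"rz":0,"tx":0,"ty":0,"tz":0,"grip":0},{"rx":0,"ry":0,"rz":0,"tx":0,"ty":0,"tz":0,"grip":0},{"rx":0,"ry":0,"rz":0,"tx":0,"ty":0,"tz":0,"grip":0}]' 15
python3 - <<'E'
from h import *
need(.482,.187,.30,2.967)
c=ctrl.camera("wrist"); cv2.imwrite("pics/w3.png",c["pixels"])
E
```

```text
time_s: 4.43
ee_pos: [0.5049, -0.0095, 0.2421]
eef_rot: [3.122, 0.001, -3.024]
force: [0.1, -0.2, -0.1]
grip_width: 0.0468
t 4.4333 pos [ 0.5049 -0.0095  0.2421] rpy [ 3.122e+00  1.000e-03 -3.024e+00] F [ 0.1 -0.2 -0.1] w 0.0468
shift [-0.01  4.97 -1.35] turn [ 0.28 -0.03  4.19]
```

View pics/w3.png

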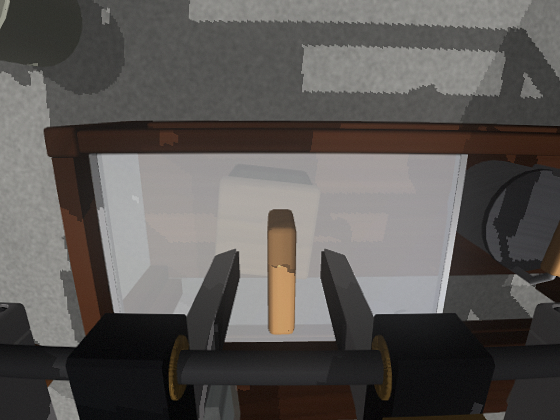

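The fingers stand clear of the pull, and the door's left edge lies against the end post. The canister is uncovered on the right. I lift and move over it.

```bash
python3 -m pendant '[{"rx":0,"ry":0,"rz":0,"tx":0,"ty":0,"tz":-0.5,"grip":-0.1},{"rx":0,"ry":0,"rz":0,"tx":0,"ty":0,"tz":-0.7,"grip":-0.5},{"rx":0.3,"ry":0,"rz":0,"tx":0,"ty":0,"tz":-0.5,"grip":-1},{"rx":0,"ry":0,"rz":0.8,"tx":0,"ty":0.8,"tz":0,"grip":-1},{"rx":0,"ry":0,"rz":0.8,"tx":0,"ty":0.8,"tz":0,"grip":-1},{"rx":0,"ry":0,"rz":0.8,"tx":0,"ty":0.8,"tz":0,"grip":-1},{"rx":0,"ry":0,"rz":0.8,"tx":0,"ty":0.8,"tz":0,"grip":-1},{"rx":0,"ry":0,"rz":0.8,"tx":0,"ty":0.8,"tz":0,"grip":-1}]' 15
python3 - <<'E'
from h import *
need(.482,.187,.30,2.967)
E
```

```text
time_s: 5.15
ee_pos: [0.5046, 0.1479, 0.3136]
eef_rot: [-3.138, 0.003, 2.959]
force: [2.2, -0.5, 0.6]
grip_width: 0.093
t 5.15 pos [0.5046 0.1479 0.3136] rpy [-3.138e+00  3.000e-03  2.959e+00] F [ 2.2 -0.5  0.6] w 0.093
shift [0.73 0.86 0.33] turn [-0.05  0.04 -0.11]
```

```bash
python3 -m pendant '[{"rx":0,"ry":0,"rz":0,"tx":0.2,"ty":0.05,"tz":0,"grip":-1},{"rx":0,"ry":0,"rz":0,"tx":0,"ty":0,"tz":0,"grip":-1}]'
python3 - <<'E'
from h import *
need(.482,.187,.30,2.967)
c=ctrl.camera("wrist"); cv2.imwrite("pics/w4.png",c["pixels"])
t=ctrl.camera("top"); cv2.imwrite("pics/t4.png",t["pixels"])
s=ctrl.camera("scene"); cv2.imwrite("pics/s4.png",cv2.resize(s["pixels"][95:275,150:350],None,fx=3.3,fy=3.3))
E
```

```text
time_s: 5.32
ee_pos: [0.4968, 0.156, 0.3133]
eef_rot: [-3.139, 0.003, 2.96]
force: [0.7, 0.6, 0.5]
grip_width: 0.0936
t 5.3167 pos [0.4968 0.156  0.3133] rpy [-3.139e+00  3.000e-03  2.960e+00] F [0.7 0.6 0.5] w 0.0936
shift [0.5  0.7  0.33] turn [-0.04  0.04 -0.1 ]
```

View pics/w4.png

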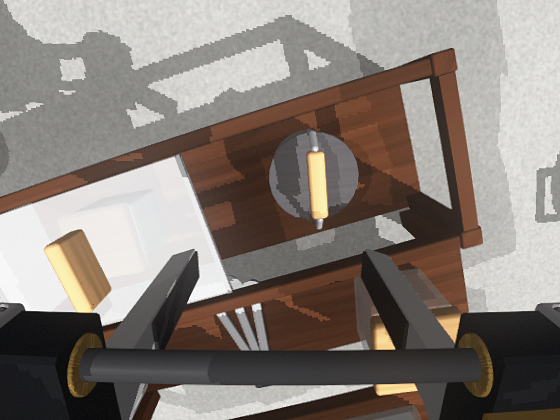

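View pics/s4.png

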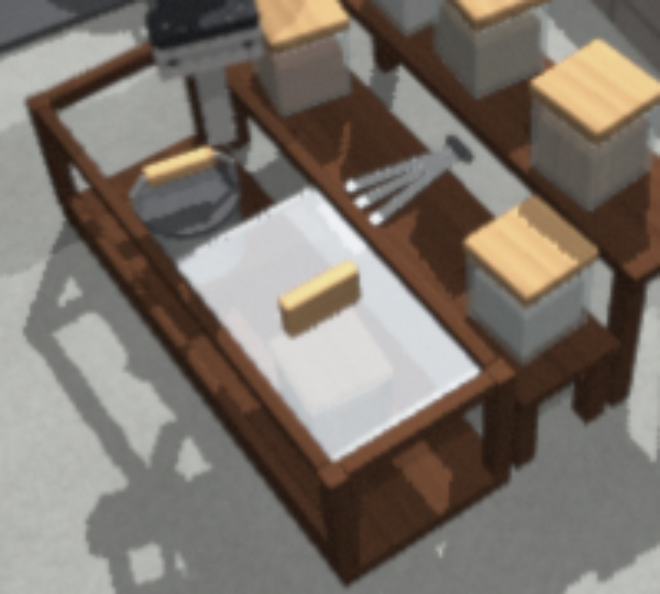

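The door sits at its stop against the end post. The canister's handle grip shows in the wrist view at (308–324, 152) to (313–328, 218). I measure it in all three views.

```bash
python3 - <<'E'
import cv2
w=cv2.imread("pics/w4.png");cv2.imwrite("pics/w4c.png",cv2.resize(w[110:250,250:390],None,fx=4,fy=4,interpolation=cv2.INTER_CUBIC))
E
```

```text
(no output)
```

View pics/w4c.png

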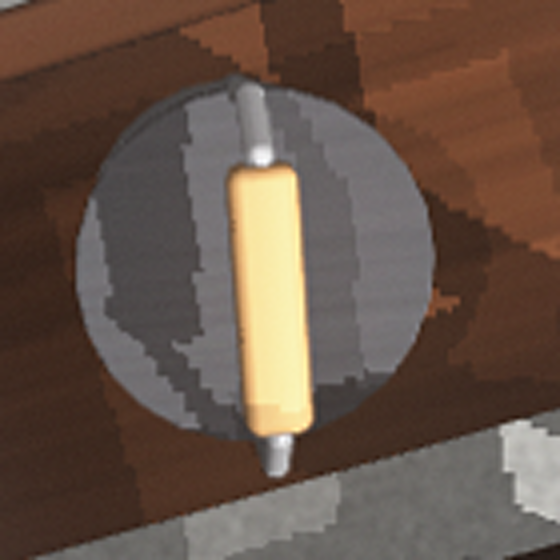

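```bash
python3 - <<'E'
from h import *
c=ctrl.camera("wrist")
G=np.array([at(c,250+x/4,110+y/4,.125)[:2] for x,y in[(230,170),(298,168),(313,432),(247,435)]])
e=G[2]+G[3]-G[0]-G[1]; print(G.mean(0),np.arctan2(e[1],e[0]),np.linalg.norm(e)/2)
L=at(c,250+256/4,110+262/4,.086);print("lid",L)
s=ctrl.camera("scene")
f=lambda x,y,z:at(s,150+x/3.3,95+y/3.3,z)[:2]
print("scene",np.array([f(*p,.125) for p in[(143,165),(208,150),(213,162),(147,180)]]).mean(0))
print("door edge far",f(335,458,.137),f(480,370,.137))
E
```

```text
[0.47850608 0.19032419] -0.09199936616009143 0.05450976414794672
lid [0.47705128 0.19096129 0.086     ]
scene [0.47635232 0.18625878]
door edge far [ 0.45856954 -0.116851  ] [ 0.57624164 -0.10388756]
```

```bash
python3 -m pendant '[{"rx":0,"ry":0,"rz":-0.5,"tx":0.25,"ty":0.35,"tz":0.2,"grip":-1},{"rx":0,"ry":0,"rz":-0.5,"tx":0.25,"ty":0.35,"tz":0.2,"grip":-1},{"rx":0,"ry":0,"rz":0,"tx":0,"ty":0,"tz":0,"grip":-1}]' 30
python3 -c "
from h import *
need(.479,.190,.198,3.03)"
```

```text
time_s: 5.82
ee_pos: [0.4836, 0.1822, 0.2972]
eef_rot: [-3.139, 0.004, 3.025]
force: [-1.2, 0.7, -0.3]
grip_width: 0.0939
t 5.8167 pos [0.4836 0.1822 0.2972] rpy [-3.139  0.004  3.025] F [-1.2  0.7 -0.3] w 0.0939
shift [0.15 0.19 2.48] turn [-0.04  0.06 -0.07]
```

```bash
python3 -m pendant '[{"rx":0,"ry":0,"rz":0,"tx":0.15,"ty":0.2,"tz":0.2,"grip":-1},{"rx":0,"ry":0,"rz":0,"tx":0,"ty":0,"tz":0.5,"grip":-1},{"rx":0,"ry":0,"rz":0,"tx":0,"ty":0,"tz":0.5,"grip":-1},{"rx":0,"ry":0,"rz":0,"tx":0,"ty":0,"tz":0.3,"grip":-1},{"rx":0,"ry":0,"rz":0,"tx":0,"ty":0,"tz":0,"grip":-1}]' 30
python3 - <<'E'
from h import *
need(.479,.190,.198,3.03)
c=ctrl.camera("wrist"); cv2.imwrite("pics/w5.png",c["pixels"])
E
```

```text
time_s: 6.23
ee_pos: [0.4795, 0.1887, 0.2352]
eef_rot: [-3.14, 0.007, 3.018]
force: [0.3, -0.9, -0.1]
grip_width: 0.094
t 6.2333 pos [0.4795 0.1887 0.2352] rpy [-3.14   0.007  3.018] F [ 0.3 -0.9 -0.1] w 0.094
shift [0.02 0.03 0.93] turn [-0.03  0.11 -0.17]
```

View pics/w5.png

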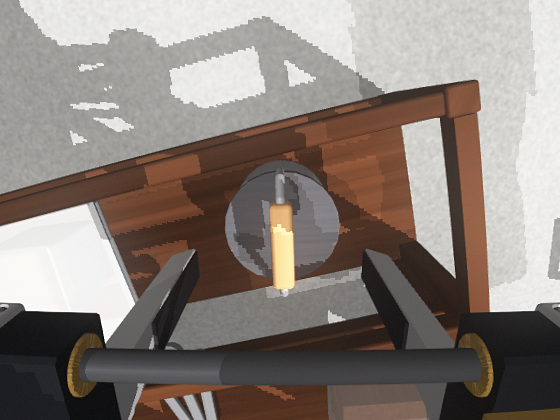

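The grip is centred between the fingers (columns 270–294). I re-measure it quickly.

```bash
python3 - <<'E'
from h import *
c=ctrl.camera("wrist")
G=np.array([at(c,x,y,.125)[:2] for x,y in[(270.5,206),(292,206),(294.5,288),(273,289)]])
e=G[2]+G[3]-G[0]-G[1]; print(G.mean(0),np.arctan2(e[1],e[0]),np.linalg.norm(e)/2)
E
```

```text
[0.47761222 0.19235421] -0.0923244534435656 0.054148755073050336
```

```bash
python3 -m pendant '[{"rx":0,"ry":0.1,"rz":-0.4,"tx":0.05,"ty":0.07,"tz":0.45,"grip":-1},{"rx":0,"ry":0,"rz":0,"tx":0,"ty":0,"tz":0.45,"grip":-1},{"rx":0,"ry":0,"rz":0,"tx":0,"ty":0,"tz":0,"grip":-1},{"rx":0,"ry":0,"rz":0,"tx":0,"ty":0,"tz":0,"grip":-1}]' 30
python3 -c "
from h import *
need(.478,.191,.198,3.047)"
```

```text
time_s: 6.67
ee_pos: [0.4807, 0.1918, 0.2054]
eef_rot: [3.14, 0.009, 3.045]
force: [-0.3, 0.2, 0.4]
grip_width: 0.094
t 6.6667 pos [0.4807 0.1918 0.2054] rpy [3.14  0.009 3.045] F [-0.3  0.2  0.4] w 0.094
shift [ 0.07 -0.03  0.18] turn [ 0.03  0.13 -0.03]
```

```bash
python3 -m pendant '[{"rx":0,"ry":0.1,"rz":0,"tx":0.07,"ty":0,"tz":0.25,"grip":-1},{"rx":0,"ry":0,"rz":0,"tx":0,"ty":0,"tz":0,"grip":0},{"rx":0,"ry":0,"rz":0,"tx":0,"ty":0,"tz":0,"grip":0},{"rx":0,"ry":0,"rz":0,"tx":0,"ty":0,"tz":0,"grip":0},{"rx":0,"ry":0,"rz":0,"tx":0,"ty":0,"tz":0,"grip":0},{"rx":0,"ry":0,"rz":0,"tx":0,"ty":0,"tz":0,"grip":0},{"rx":0,"ry":0,"rz":0,"tx":0,"ty":0,"tz":0,"grip":0},{"rx":0,"ry":0,"rz":0,"tx":0,"ty":0,"tz":0,"grip":0.2}]' 30
python3 - <<'E'
from h import *
need(.478,.191,.198,3.047)
c=ctrl.camera("wrist"); cv2.imwrite("pics/w6.png",c["pixels"])
E
```

```text
time_s: 7.33
ee_pos: [0.4792, 0.1922, 0.1994]
eef_rot: [3.137, 0.008, 3.043]
force: [0.9, 0.6, 0.7]
grip_width: 0.0508
t 7.3333 pos [0.4792 0.1922 0.1994] rpy [3.137 0.008 3.043] F [0.9 0.6 0.7] w 0.0508
shift [ 0.03 -0.03  0.04] turn [ 0.06  0.11 -0.05]
```

View pics/w6.png

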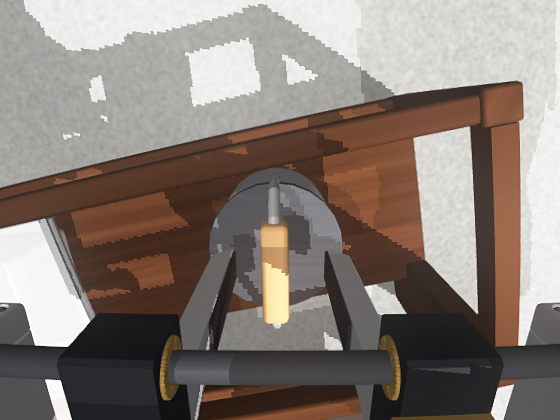

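The fingers straddle the grip, which sits within about 2 mm of the middle. I close now.

```bash
python3 -m pendant '[{"rx":0,"ry":0.15,"rz":0,"tx":0.03,"ty":-0.04,"tz":0.04,"grip":0.5},{"rx":0,"ry":0,"rz":0,"tx":0,"ty":0,"tz":0,"grip":1},{"rx":0,"ry":0,"rz":0,"tx":0,"ty":0,"tz":0,"grip":1},{"rx":0,"ry":0,"rz":0,"tx":0,"ty":0,"tz":0,"grip":1},{"rx":0,"ry":0,"rz":0,"tx":0,"ty":0,"tz":0,"grip":1},{"rx":0,"ry":0,"rz":0,"tx":0,"ty":0,"tz":0,"grip":1},{"rx":0,"ry":0,"rz":0,"tx":0,"ty":0,"tz":0,"grip":1},{"rx":0,"ry":0,"rz":0,"tx":0,"ty":0,"tz":0,"grip":1}]' 40
python3 -m pendant '[{"rx":0,"ry":0,"rz":0,"tx":0,"ty":0,"tz":0,"grip":1},{"rx":0,"ry":0,"rz":0,"tx":0,"ty":0,"tz":0,"grip":1}]' 40
```

```text
time_s: 8.05
ee_pos: [0.4776, 0.1904, 0.1974]
eef_rot: [3.138, -0.005, 3.043]
force: [-0.0, -0.2, -0.7]
grip_width: 0.0135
time_s: 8.22
ee_pos: [0.4776, 0.1904, 0.1974]
eef_rot: [3.138, -0.005, 3.043]
force: [-0.5, -1.1, -0.6]
grip_width: 0.0137
```

Gripped at 13.7 mm. I lift straight up, slowly at first.

```bash
python3 -m pendant '[{"rx":0,"ry":0,"rz":0,"tx":0,"ty":0,"tz":-0.1,"grip":1},{"rx":0,"ry":0,"rz":0,"tx":0,"ty":0,"tz":-0.2,"grip":1},{"rx":0,"ry":0,"rz":0,"tx":0,"ty":0,"tz":-0.3,"grip":1}]' 40
python3 -m pendant '[{"rx":0,"ry":0,"rz":0,"tx":0,"ty":0,"tz":-0.4,"grip":1},{"rx":0,"ry":0,"rz":0,"tx":0,"ty":0,"tz":-0.5,"grip":1},{"rx":0,"ry":0,"rz":0,"tx":0,"ty":0,"tz":-0.5,"grip":1},{"rx":0,"ry":0,"rz":0,"tx":0,"ty":0,"tz":-0.5,"grip":1},{"rx":0,"ry":0,"rz":0,"tx":0,"ty":0,"tz":-0.5,"grip":1},{"rx":0,"ry":0,"rz":0,"tx":0,"ty":0,"tz":-0.5,"grip":1}]' 40
python3 - <<'E'
from h import *
need(.478,.191,.39,3.047)
E
```

```text
time_s: 8.47
ee_pos: [0.4765, 0.19, 0.2197]
eef_rot: [3.14, -0.011, 3.043]
force: [-0.0, -0.1, -5.3]
grip_width: 0.0138
time_s: 8.97
ee_pos: [0.476, 0.1893, 0.3406]
eef_rot: [-3.14, -0.018, 3.044]
force: [-0.3, -0.4, -5.2]
grip_width: 0.0138
t 8.9667 pos [0.476  0.1893 0.3406] rpy [-3.14  -0.018  3.044] F [-0.3 -0.4 -5.2] w 0.0138
shift [-0.02  0.04 -1.24] turn [-0.02 -0.25 -0.05]
```

```bash
python3 -m pendant '[{"rx":0,"ry":-0.12,"rz":0,"tx":0,"ty":0,"tz":-0.5,"grip":1},{"rx":0,"ry":-0.12,"rz":0,"tx":0,"ty":0,"tz":-0.5,"grip":1},{"rx":0,"ry":0,"rz":0,"tx":0,"ty":0,"tz":-0.3,"grip":1},{"rx":0,"ry":0,"rz":0,"tx":0,"ty":0,"tz":0,"grip":1}]' 40
python3 - <<'E'
from h import *
need(.521,-.365,.39,3.047)
c=ctrl.camera("scene"); cv2.imwrite("pics/s7.png",c["pixels"])
E
```

```text
time_s: 9.3
ee_pos: [0.4756, 0.1892, 0.4009]
eef_rot: [3.141, 0.004, 3.044]
force: [-0.8, -0.5, -4.5]
grip_width: 0.0138
t 9.3 pos [0.4756 0.1892 0.4009] rpy [3.141 0.004 3.044] F [-0.8 -0.5 -4.5] w 0.0138
shift [ -2.48 -13.68   0.28] turn [ 0.01  0.06 -0.05]
```

View pics/s7.png

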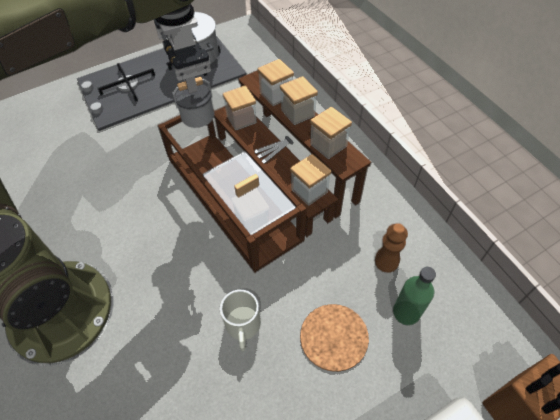

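The canister hangs upright and clear, and the door has stayed put. I carry it towards the mat with a gentle ramp.

```bash
python3 -m pendant '[{"rx":0,"ry":0,"rz":0,"tx":0,"ty":-0.2,"tz":0,"grip":1},{"rx":0,"ry":0,"rz":0,"tx":-0.05,"ty":-0.35,"tz":0,"grip":1},{"rx":0,"ry":0,"rz":0,"tx":-0.1,"ty":-0.5,"tz":0,"grip":1},{"rx":0,"ry":0,"rz":0,"tx":-0.1,"ty":-0.6,"tz":0,"grip":1},{"rx":0,"ry":0,"rz":0,"tx":-0.1,"ty":-0.6,"tz":0,"grip":1},{"rx":0,"ry":0,"rz":0,"tx":-0.1,"ty":-0.6,"tz":0,"grip":1},{"rx":0,"ry":0,"rz":0,"tx":-0.1,"ty":-0.6,"tz":0,"grip":1},{"rx":0,"ry":0,"rz":0,"tx":-0.1,"ty":-0.6,"tz":0,"grip":1}]' 40
python3 - <<'E'
from h import *
need(.521,-.365,.39,3.047)
E
```

```text
time_s: 10.02
ee_pos: [0.4828, 0.0191, 0.3901]
eef_rot: [-3.139, -0.012, 3.05]
force: [0.7, 0.9, -4.9]
grip_width: 0.0137
t 10.0167 pos [0.4828 0.0191 0.3901] rpy [-3.139 -0.012  3.05 ] F [ 0.7  0.9 -4.9] w 0.0137
shift [-1.83 -9.47  0.  ] turn [-0.04 -0.18  0.05]
```

```bash
python3 -m pendant '[{"rx":0,"ry":0,"rz":0,"tx":-0.1,"ty":-0.6,"tz":0,"grip":1},{"rx":0,"ry":0,"rz":0,"tx":-0.1,"ty":-0.6,"tz":0,"grip":1},{"rx":0,"ry":0,"rz":0,"tx":-0.1,"ty":-0.6,"tz":0,"grip":1},{"rx":0,"ry":0,"rz":0,"tx":-0.1,"ty":-0.6,"tz":0,"grip":1},{"rx":0,"ry":0,"rz":0,"tx":-0.1,"ty":-0.6,"tz":0,"grip":1},{"rx":0,"ry":0,"rz":0,"tx":-0.1,"ty":-0.6,"tz":0,"grip":1},{"rx":0,"ry":0,"rz":0,"tx":-0.1,"ty":-0.6,"tz":0,"grip":1},{"rx":0,"ry":0,"rz":0,"tx":-0.1,"ty":-0.6,"tz":0,"grip":1}]' 40
python3 - <<'E'
from h import *
need(.521,-.365,.39,3.047)
E
```

```text
time_s: 10.68
ee_pos: [0.4918, -0.1883, 0.3794]
eef_rot: [3.141, -0.029, 3.049]
force: [0.1, 0.0, -5.1]
grip_width: 0.0134
t 10.6833 pos [ 0.4918 -0.1883  0.3794] rpy [ 3.141 -0.029  3.049] F [ 0.1  0.  -5.1] w 0.0134
shift [-1.13 -4.33 -0.3 ] turn [ 0.   -0.42  0.03]
```

```bash
python3 -m pendant '[{"rx":0,"ry":-0.1,"rz":0,"tx":-0.15,"ty":-0.6,"tz":0,"grip":1},{"rx":0,"ry":-0.1,"rz":0,"tx":-0.15,"ty":-0.6,"tz":0,"grip":1},{"rx":0,"ry":-0.1,"rz":0,"tx":-0.15,"ty":-0.6,"tz":0,"grip":1},{"rx":0,"ry":-0.1,"rz":0,"tx":-0.15,"ty":-0.6,"tz":0,"grip":1},{"rx":0,"ry":-0.1,"rz":0,"tx":-0.15,"ty":-0.5,"tz":0,"grip":1},{"rx":0,"ry":-0.1,"rz":0,"tx":-0.15,"ty":-0.4,"tz":0,"grip":1},{"rx":0,"ry":-0.1,"rz":0,"tx":-0.1,"ty":-0.2,"tz":0,"grip":1},{"rx":0,"ry":0,"rz":0,"tx":0,"ty":0,"tz":0,"grip":1}]' 40
python3 - <<'E'
from h import *
need(.521,-.365,.30,3.047)
E
```

```text
time_s: 11.35
ee_pos: [0.5131, -0.3455, 0.3656]
eef_rot: [3.133, 0.004, 3.043]
force: [-0.2, 0.2, -5.8]
grip_width: 0.0136
t 11.35 pos [ 0.5131 -0.3455  0.3656] rpy [3.133 0.004 3.043] F [-0.2  0.2 -5.8] w 0.0136
shift [-0.24 -0.48  1.64] turn [ 0.12  0.05 -0.05]
```

```bash
python3 -m pendant '[{"rx":0.1,"ry":0.05,"rz":0,"tx":-0.15,"ty":-0.25,"tz":0.2,"grip":1},{"rx":0,"ry":0,"rz":0,"tx":-0.15,"ty":-0.25,"tz":0.4,"grip":1},{"rx":0,"ry":0,"rz":0,"tx":0,"ty":0,"tz":0.5,"grip":1},{"rx":0,"ry":0,"rz":0,"tx":0,"ty":0,"tz":0.5,"grip":1},{"rx":0,"ry":0,"rz":0,"tx":0,"ty":0,"tz":0.3,"grip":1},{"rx":0,"ry":0,"rz":0,"tx":0,"ty":0,"tz":0,"grip":1}]' 40
python3 - <<'E'
from h import *
need(.521,-.365,.19,3.047)
for n in("top","scene"):
    c=ctrl.camera(n); cv2.imwrite(f"pics/{n}8.png",c["pixels"])
E
```

```text
time_s: 11.85
ee_pos: [0.5218, -0.3631, 0.2835]
eef_rot: [3.137, -0.005, 3.045]
force: [-0.4, 0.4, -6.0]
grip_width: 0.0137
t 11.85 pos [ 0.5218 -0.3631  0.2835] rpy [ 3.137 -0.005  3.045] F [-0.4  0.4 -6. ] w 0.0137
shift [ 0.   -0.06  2.34] turn [ 0.07 -0.07 -0.03]
```

View pics/scene8.png

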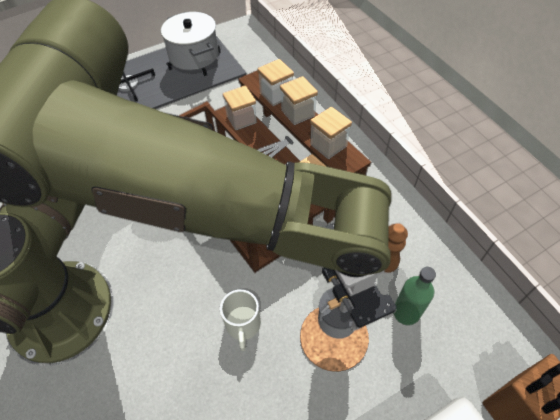

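View pics/top8.png

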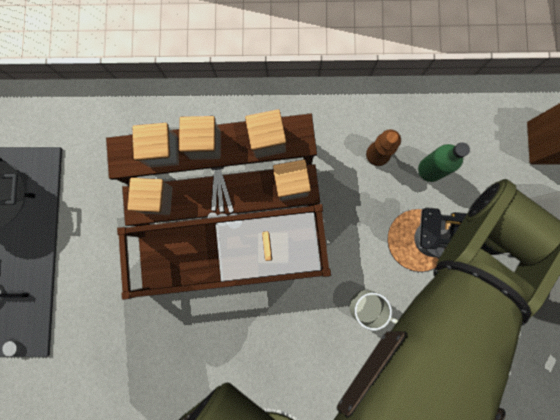

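Everything is standing. The door is at the right-hand end and the canister is above the mat's middle, clear of the bottle and the mill. I descend.

```bash
python3 -m pendant '[{"rx":0.07,"ry":-0.07,"rz":0,"tx":0,"ty":-0.06,"tz":0.3,"grip":1},{"rx":0,"ry":0,"rz":0,"tx":0,"ty":0,"tz":0.5,"grip":1},{"rx":0,"ry":0,"rz":0,"tx":0,"ty":0,"tz":0.5,"grip":1},{"rx":0,"ry":0,"rz":0,"tx":0,"ty":0,"tz":0.4,"grip":1},{"rx":0,"ry":0,"rz":0,"tx":0,"ty":0,"tz":0.2,"grip":1},{"rx":0,"ry":0,"rz":0,"tx":0,"ty":0,"tz":0.1,"grip":1},{"rx":0,"ry":0,"rz":0,"tx":0,"ty":0,"tz":0,"grip":1}]' 40
python3 - <<'E'
from h import *
need(.521,-.365,.1854,3.047)
c=ctrl.camera("wrist"); cv2.imwrite("pics/w9.png",c["pixels"])
E
```

```text
time_s: 12.53
ee_pos: [0.5246, -0.3655, 0.2143]
eef_rot: [-3.132, 0.015, 3.048]
force: [0.3, 0.4, -5.8]
grip_width: 0.0134
t 12.5333 pos [ 0.5246 -0.3655  0.2143] rpy [-3.132  0.015  3.048] F [ 0.3  0.4 -5.8] w 0.0134
shift [0.1  0.01 0.72] turn [-0.14  0.21  0.01]
```

View pics/w9.png

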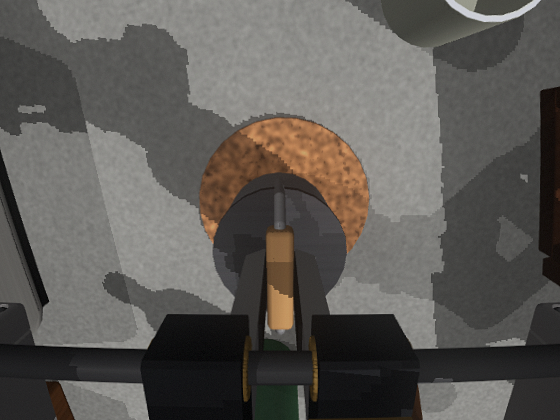

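```bash
python3 -m pendant '[{"rx":-0.14,"ry":0.2,"rz":0,"tx":0.1,"ty":0,"tz":0.15,"grip":1},{"rx":0,"ry":0,"rz":0,"tx":0,"ty":0,"tz":0.2,"grip":1},{"rx":0,"ry":0,"rz":0,"tx":0,"ty":0,"tz":0.15,"grip":1},{"rx":0,"ry":0,"rz":0,"tx":0,"ty":0,"tz":0.1,"grip":1},{"rx":0,"ry":0,"rz":0,"tx":0,"ty":0,"tz":0,"grip":1}]' 40
python3 - <<'E'
from h import *
need(.521,-.365,.1854,3.047)
E
```

```text
time_s: 13.0
ee_pos: [0.5212, -0.3659, 0.1923]
eef_rot: [-3.139, 0.005, 3.048]
force: [-0.8, 0.5, -4.7]
grip_width: 0.0135
t 13.0 pos [ 0.5212 -0.3659  0.1923] rpy [-3.139  0.005  3.048] F [-0.8  0.5 -4.7] w 0.0135
shift [0.01 0.02 0.17] turn [-0.03  0.07  0.01]
```

```bash
python3 -m pendant '[{"rx":-0.03,"ry":0.1,"rz":0,"tx":0,"ty":0,"tz":0.07,"grip":1},{"rx":0,"ry":0,"rz":0,"tx":0,"ty":0,"tz":0.06,"grip":1},{"rx":0,"ry":0,"rz":0,"tx":0,"ty":0,"tz":0.05,"grip":1}]' 40
python3 -m pendant '[{"rx":0,"ry":0,"rz":0,"tx":0,"ty":0,"tz":0.04,"grip":1},{"rx":0,"ry":0,"rz":0,"tx":0,"ty":0,"tz":0,"grip":1}]' 40
```

```text
time_s: 13.25
ee_pos: [0.5215, -0.3664, 0.1855]
eef_rot: [-3.14, -0.002, 3.047]
force: [-2.8, -3.5, 13.7]
grip_width: 0.0134
time_s: 13.42
ee_pos: [0.5219, -0.3669, 0.1861]
eef_rot: [-3.138, 0.001, 3.047]
force: [-0.5, -0.7, -4.3]
grip_width: 0.0136
```

Contact came at about 0.1855, with 14 N. I press very lightly once more, then open slowly.

```bash
python3 -m pendant '[{"rx":0,"ry":0,"rz":0,"tx":0,"ty":0,"tz":0.02,"grip":1}]' 40
python3 -m pendant '[{"rx":0,"ry":0,"rz":0,"tx":0,"ty":0,"tz":0.01,"grip":1}]' 20
```

```text
time_s: 13.5
ee_pos: [0.522, -0.3671, 0.1857]
eef_rot: [-3.138, 0.001, 3.047]
force: [0.7, -1.7, 1.1]
grip_width: 0.0135
time_s: 13.58
ee_pos: [0.5222, -0.3672, 0.1856]
eef_rot: [-3.137, 0.002, 3.047]
force: [-0.3, -0.4, 0.1]
grip_width: 0.0139
```

The weight now rests on the mat (force about 0). I release.

```bash
python3 -m pendant '[{"rx":0,"ry":0,"rz":0,"tx":0,"ty":0,"tz":0,"grip":0.6},{"rx":0,"ry":0,"rz":0,"tx":0,"ty":0,"tz":0,"grip":0.4},{"rx":0,"ry":0,"rz":0,"tx":0,"ty":0,"tz":0,"grip":0.2},{"rx":0,"ry":0,"rz":0,"tx":0,"ty":0,"tz":0,"grip":0},{"rx":0,"ry":0,"rz":0,"tx":0,"ty":0,"tz":0,"grip":0},{"rx":0,"ry":0,"rz":0,"tx":0,"ty":0,"tz":0,"grip":0},{"rx":0,"ry":0,"rz":0,"tx":0,"ty":0,"tz":0,"grip":0}]' 20
python3 - <<'E'
from h import *
need(.521,-.365,.30,3.047)
c=ctrl.camera("wrist"); cv2.imwrite("pics/w10.png",c["pixels"])
E
```

```text
time_s: 14.17
ee_pos: [0.5228, -0.3675, 0.1867]
eef_rot: [-3.136, 0.005, 3.047]
force: [-0.4, -0.2, 0.2]
grip_width: 0.0468
t 14.1667 pos [ 0.5228 -0.3675  0.1867] rpy [-3.136  0.005  3.047] F [-0.4 -0.2  0.2] w 0.0468
shift [ 0.04  0.04 -2.83] turn [-0.08  0.07  0.01]
```

View pics/w10.png

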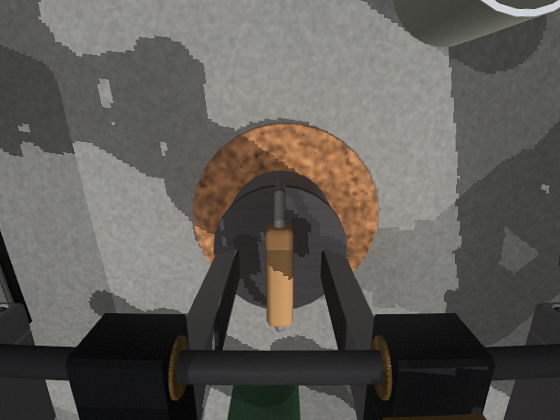

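The fingers (columns 240 and 325) are clear of the grip (267–293). I go straight up.

```bash
python3 -m pendant '[{"rx":0,"ry":0,"rz":0,"tx":0,"ty":0,"tz":-0.3,"grip":0},{"rx":0,"ry":0,"rz":0,"tx":0,"ty":0,"tz":-0.5,"grip":0},{"rx":0,"ry":0,"rz":0,"tx":0,"ty":0,"tz":-0.7,"grip":0},{"rx":0,"ry":0,"rz":0,"tx":0,"ty":0,"tz":-0.8,"grip":0},{"rx":0,"ry":0,"rz":0,"tx":0,"ty":0,"tz":-0.8,"grip":0},{"rx":0,"ry":0,"rz":0,"tx":0,"ty":0,"tz":-0.8,"grip":0},{"rx":0,"ry":0,"rz":0,"tx":0,"ty":0,"tz":-0.5,"grip":0},{"rx":0,"ry":0,"rz":0,"tx":0,"ty":0,"tz":0,"grip":0}]' 20
python3 -m pendant '[{"rx":0,"ry":0,"rz":0,"tx":0.8,"ty":0,"tz":0,"grip":0},{"rx":0,"ry":0,"rz":0,"tx":0.8,"ty":0,"tz":0,"grip":0},{"rx":0,"ry":0,"rz":0,"tx":0.8,"ty":0,"tz":0,"grip":0},{"rx":0,"ry":0,"rz":0,"tx":0.8,"ty":0,"tz":0,"grip":0},{"rx":0,"ry":0,"rz":0,"tx":0,"ty":0,"tz":0,"grip":0},{"rx":0,"ry":0,"rz":0,"tx":0,"ty":0,"tz":0,"grip":0}]' 20
python3 - <<'E'
from h import *
a=[]
for n in("top","scene"):
    c=ctrl.camera(n); cv2.imwrite(f"pics/{n}11.png",c["pixels"])
E
```

```text
time_s: 14.88
ee_pos: [0.5208, -0.3654, 0.3758]
eef_rot: [-3.137, 0.004, 3.048]
force: [0.5, -0.1, 0.2]
grip_width: 0.0471
time_s: 15.38
ee_pos: [0.3879, -0.3512, 0.3745]
eef_rot: [-3.137, 0.004, 3.049]
force: [0.7, 0.1, -0.0]
grip_width: 0.0472
```

View pics/scene11.png

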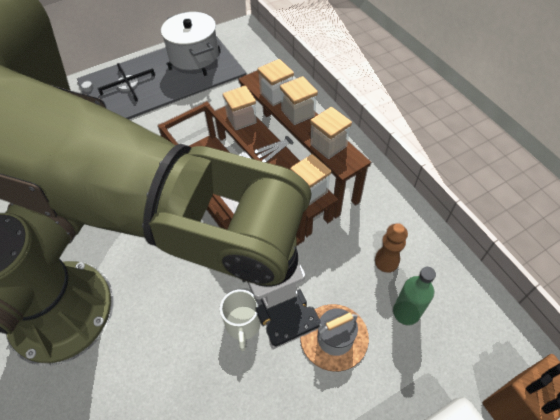

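View pics/top11.png

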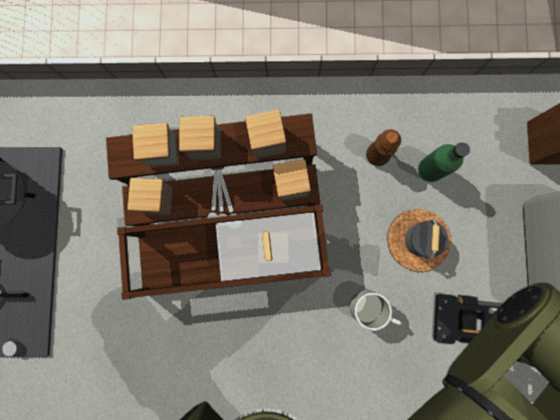

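The canister stands inside the mat in both views, with its lid near (425,240) on the mat at (419,240) in the top view. Last check: the door's stop position, the canister's offset from the mat's middle, and any changes around the scene.

```bash
python3 - <<'E'
import cv2,numpy as np
a=cv2.imread("pics/top0.png");b=cv2.imread("pics/top11.png")
t=np.hstack([cv2.resize(b[200:300,200:340],None,fx=3.2,fy=3.2,interpolation=3),cv2.resize(b[195:295,380:460],None,fx=3.2,fy=3.2,interpolation=3)])
cv2.imwrite("pics/chk.png",t)
for n,(x,y,w,h) in dict(j1=(275,160,40,40),j2=(125,175,50,40),j3=(130,120,45,45),j4=(178,112,42,42),j5=(243,108,45,48),spoon=(205,170,35,50),mill=(363,125,42,45),oil=(415,138,58,48),mug=(350,287,45,48)).items():
    s,_=cv2.phaseCorrelate(np.float32(cv2.cvtColor(a,6)[y:y+h,x:x+w]),np.float32(cv2.cvtColor(b,6)[y:y+h,x:x+w]),cv2.createHanningWindow((w,h),5)); print(n,np.round(s,2))
E
```

```text
j1 [ 0.21 -0.07]
j2 [-0.06 -0.24]
j3 [0.6  0.54]
j4 [0.36 0.5 ]
j5 [0.45 0.01]
spoon [-0.03 -0.02]
mill [0.34 0.48]
oil [0.02 0.  ]
mug [ 0.58 -0.01]
```

View pics/chk.png

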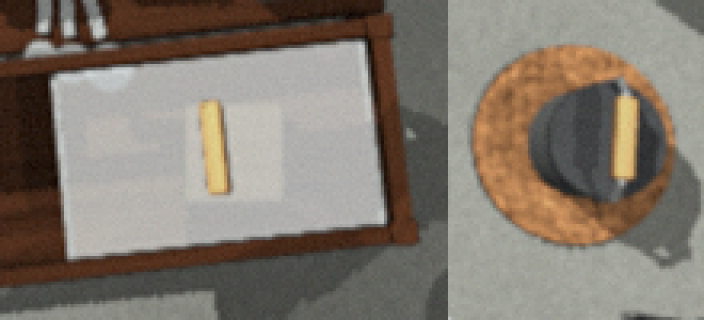

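```bash
python3 - <<'E'
from h import *
c=ctrl.camera("top"); o=ctrl.get_obs()
f=lambda x,y,z:at(c,200+x/3.2,200+y/3.2,z)[:2]
C,S=np.cos(.112),np.sin(.112);Rm=np.array([[C,-S],[S,C]]);m=np.array([.493,.0845])
P=np.mean([f(*p,.173) for p in[(200,101),(218,100),(230,191),(208,193)]],0)
D=np.mean([f(*p,.137) for p in[(50,78),(366,39),(387,224),(68,260)]],0)
print("pull",(P-m)@Rm,"door",(D-m)@Rm)
g=np.mean([at(c,380+(x-448)/3.2,195+y/3.2,.113)[:2] for x,y in[(614,95),(637,95),(634,180),(612,182)]],0);print("grip",g,o["time_s"])
E
```

```text
pull [ 0.00033151 -0.09381324] door [-0.00105861 -0.09388795]
grip [ 0.5213892  -0.36719193] 15.5333
```

```bash
python3 -c "
from station import ctrl
print(ctrl.hand_in())"
```

```text
the job is handed in; nothing more can be done
None
```

I slid the door to its stop over the square jar, lifted the canister out by its handle and set it upright on the cork mat. The job was handed in at about 15.5 s, with the gripper clear of everything. The hand-in reported no verdict.

**Door:** I gripped it by the pull and moved it until the stop pushed back with about 30 N. In the last check the door's middle measured rack y = -0.094 m; the stop is at -0.095 m, a difference within the cameras' roughly 2 mm accuracy. The door's edge lies against the end post in the pictures.

**Canister:** the grip ended at about (0.521, -0.367) and the mat's middle is at about (0.521, -0.365), so it stands wholly on the mat. The force briefly reached 14 N at first touch. I let go only once the force read about 0.

**Other objects:** everything else was still standing in the last pictures. Comparing the top pictures from before and after gave shifts of at most 0.6 pixel (roughly 1 mm) for the bystanders, which I take to be shading and noise. I did not measure the jar under the door this way, but nothing touched it.

**Problems:** my first command was refused because its rows lacked some keys, and nothing moved. At the stop the grip was pushed from 14 to 24 mm open before I backed off, and the door did not move back.

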